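# Swap two pump housings into their own trays and cover them

## Task

The two steel pump housings have been put in each other's trays: swap them (the empty rubber mat is there as a free spot on the way), so that the round housing stands flat in the round tray and the oblong one stands flat in the oblong tray. Pack each light plastic cover on top of its housing, heavy part lowest: the round cover centred on the round housing, the oblong cover squarely on the oblong housing with its long side along the housing's. Leave the label roll and the yellow cap standing where they are.

Things in the scene. Friction and masses are not known exactly. Their poses are not given: they have to be found in the camera images.
- round_body_c (a point): heavy round pump housing of bare steel: an upright plain cylinder 46 mm in diameter and 40 mm tall with a flat top, 0.36 to 0.56 kg, loose. This point is its centre, 20 mm above its underside; z is its axis. At the start it stands in the oblong tray
- oblong_body_c (a point): heavy oblong pump housing of bare steel: a block 66 mm long (its x axis), 42 mm wide (y) and 40 mm tall with a flat top, 0.48 to 0.75 kg, loose, the same either way round. This point is its centre, 20 mm above its underside. At the start it stands in the round tray
- round_cover_c (a point): light round cover of grey plastic, 0.05 to 0.075 kg, loose: a disc 46 mm in diameter and 10 mm thick with a round knob 24 mm in diameter in the middle of its top, 32 mm tall in all. Its flat underside goes on the top of the round housing. This point is at its middle, 16 mm above its underside; z is its axis. At the start it stands upright on the desk
- oblong_cover_c (a point): light oblong cover of grey plastic, 0.05 to 0.075 kg, loose: a plate 66 mm (its x axis) by 42 mm (y) and 10 mm thick with a bar-shaped grip 34 mm long (x) and 20 mm wide (y) in the middle of its top, 32 mm tall in all, the same either way round. Its flat underside goes on the top of the oblong housing. This point is at its middle, 16 mm above its underside. At the start it stands upright on the desk
- round_tray_c (a point): low round aluminium tray, fixed for the run: 90 mm across inside, 98 mm outside, floor 3 mm above the desk, rim 10 mm above the desk. This point is the middle of its inner floor; z is up
- oblong_tray_c (a point): low oblong aluminium tray, fixed for the run: inside 90 mm (its x axis) by 66 mm (y), outside 96 by 72 mm, floor 3 mm above the desk, rim 10 mm above the desk. This point is the middle of its inner floor; z is up
- mat_c (a point): square black rubber mat, 110 by 110 mm and 4 mm thick, fixed for the run, empty at the start: a free spot where a part can be put down for the time being. This point is the middle of its top. To the right of the work, 270 mm tall bottles fill the next table from y = -0.47 and x = 0.40 on
- label_roll: roll of paper labels standing on end among the parts, 67 mm in diameter and 45 mm tall, loose, not part of the job. Its origin is the centre of its underside. To the left the filling machine's thin boom hangs 0.27 to 0.38 m above the desk at x = 0.37 to 0.46, from y = 0.02 on leftward; a beaker and small things stand at the back beyond x = 0.74
- jerry_cap: yellow plastic canister cap lying among the parts, 62 mm in diameter and 22 mm tall, loose, not part of the job. Its origin is the centre of its underside
Not all that is in view belongs to the job. Leave any red look-alike of the part that bears oblong_body_c alone.

How it is judged (in metres and radians):
At the end, for the whole second after the job is handed in: Each housing stands upright on the floor of its own tray, inside the rim. Each cover lies flat on its own housing, centred within 10 mm, the oblong one turned no more than 0.2 rad from its housing. All are at rest; the label roll and yellow cap are upright and within 15 mm of their places (z of round_body_c in the frame of round_tray_c between 0.016 and 0.024 m and angle between each of round_body_c, round_cover_c, oblong_body_c, oblong_cover_c's own z axis and vertical below 0.08 rad and horizontal distance between round_cover_c and round_body_c below 0.01 m and z of round_cover_c in the frame of round_body_c between 0.032 and 0.04 m and linear speed of each of round_body, round_cover, oblong_body, oblong_cover below 0.01 m/s and z of oblong_body_c in the frame of oblong_tray_c between 0.016 and 0.024 m and horizontal distance between oblong_cover_c and oblong_body_c below 0.01 m and z of oblong_cover_c in the frame of oblong_body_c between 0.032 and 0.04 m and horizontal distance between round_body_c and round_tray_c below 0.026 m and horizontal distance between oblong_body_c and oblong_tray_c below 0.018 m and angle between the x axis of oblong_cover_c and the x axis of oblong_body_c, either way round below 0.2 rad and distance of each of label_roll, jerry_cap from where it was at the start of the episode below 0.015 m and angle between each of label_roll, jerry_cap's own z axis and vertical below 0.1 rad); the robot touches nothing.
It fails at once if the label roll or the yellow cap is pushed more than 15 mm from its place (distance of any of label_roll, jerry_cap from where it was at the start of the episode above 0.015 m).
It also fails if it takes over 109 s, if anything falls off the work surface, if the arm or the gripper's body presses on something with over 40 N, if the wrist force passes 120 N, or if a joint passes its speed limit or range.

## Robot

A 6-joint arm with a two-finger parallel gripper is mounted at the origin on a cart in front of the work surface, level with it; the furniture and walls round the work are solid. World frame = base frame: x ahead of the robot, y to its left, z up, the work surface at z = 0. Lengths are in m, angles in degrees, forces in N, time in s.
With the tool pointing down it reaches from about 0.325 to 0.85 m from the base axis. Payload 15.5 kg.
Tool frame: the origin (TCP) lies at the very end of the fingers, on their centre line; the grasp point (between the pads) lies arm.grip_depth behind it (arm.grip_depth is the distance from the TCP to the grasp point, in m); z points along the fingers, y is the line along which they close (so a half turn about z gives the same grasp; the last joint's range is limited). The gripper opens to 91 mm and grips with 3 to 60 N. Pads are 32 mm wide; open, the fingers measure 118 mm over their backs; the gripper's body (76 mm by 178 mm) begins 60 mm behind the grasp point.
Start: joints at [-69.357, 28.281, 77.091, -0, 74.628, -5.472], TCP at [0.275, -0.561, 0.191] pointing down, gripper open.
Joint ranges: [-166.48, 166.48], [-47.26, 123.95], [12.59, 153.08], [-70.14, 250.14], [6.76, 159.57], [-176.63, 176.63]. Speed limits (degrees/s): [108.29, 108.29, 147.25, 172.46, 172.46, 172.46].

## Interface

Orientations are given as a 3x3 rotation matrix whose columns are the frame's x, y, z axes.
In Python, from rig import arm gives the robot as it stands. Calls block until the motion is done:
- arm.move_to(position, orientation): joint-space move of the TCP to a pose.
- arm.move_l(position, orientation=None, feed=0.15): straight line of the TCP; orientation=None keeps the orientation; feed is the mean speed in m/s.
- arm.move_joints(angles): joint-space move.
- arm.grip(opening): finger opening in m; the grip force is fixed at half the most; returns when the fingers have stopped.
- arm.sleep(seconds).
- arm.solve_ik(position, orientation): joint angles nearest the present ones, or None.
- arm.snapshot(name): name is "side" or "top" or "wrist"; returns the picture (480x640x3 uint8, red, green, blue); there is no depth.
- arm.get_calibration(name): a dict with "intrinsics" (3x3 intrinsics, pixels), "cam_to_world" (4x4, takes a point from camera to world coordinates). Camera axes: x right, y down, z forward; pixel columns grow to the right and rows downward; lengths in m; the calibration is good to about 2 mm. A picture is of the moment at which its call begins: read the wrist's pose just before it. get_calibration takes no time and is no camera call; for the wrist camera it gives the pose at the moment of the call.
A pose or a line that the arm cannot do raises arm.Unreachable and nothing moves.
- arm.sign_off(): hands the job in; it is judged then, once.
Readings, each from a call of its own:
- arm.current_t(): time.
- arm.current_joint_positions(): joint angles.
- arm.current_dq(): joint speeds.
- arm.current_tau(): joint torques, N m.
- arm.current_ee_pos(): TCP position.
- arm.current_tool_rot(): TCP orientation.
- arm.current_force(): force on the tool from outside, world axes, zero at the start.
- arm.current_torque(): the same for the moment, N m.
- arm.current_width(): finger opening in m.
- arm.current_grasp_force(): force on a finger pad.
Only numpy, scipy, OpenCV 4.12 (cv2) and the standard library are available. Lean on these libraries where they do the work, as an engineer would, in place of code of your own. Each camera call takes 0.05 s, during which the arm holds its last target. There are 200 camera calls.

## Working session

There is one attempt and no reset: what is moved stays moved. The work goes in short steps, each a Python script; the robot and the scene stay as the last script left them, time stands still between calls to the robot, and variables do not carry over. Pictures are saved under pics/ and viewed, at most 14 in all, crops included, and the job is handed in when it is done.

```bash
mkdir -p pics; ls; python3 - <<'E'
from rig import arm
import cv2
for n in("top","side"):
    cv2.imwrite(f"pics/{n}0.png",arm.snapshot(n)[:,:,::-1]); c=arm.get_calibration(n); print(n,c["intrinsics"],c["cam_to_world"])
print(arm.grip_depth,arm.current_t(),arm.current_width())
E
```

```text
pics
top [[445.80723248   0.         324.05897127]
 [  0.         445.80723248 233.74417375]
 [  0.           0.           1.        ]] [[ 0.01118553 -0.99525607  0.09664495  0.46137752]
 [-0.99973262 -0.00917477  0.02122511 -0.00118842]
 [-0.02023773 -0.09685652 -0.99509258  0.95147825]
 [ 0.          0.          0.          1.        ]]
side [[536.12602923   0.         323.71441693]
 [  0.         536.12602923 245.63987189]
 [  0.           0.           1.        ]] [[-0.93326273 -0.21853133  0.28506972  0.1994115 ]
 [-0.35882423  0.60323121 -0.71229017  0.89082145]
 [-0.01630524 -0.76704379 -0.64138753  0.83407638]
 [ 0.          0.          0.          1.        ]]
0.0188 0.1 0.09113893678579099
```

View pics/top0.png

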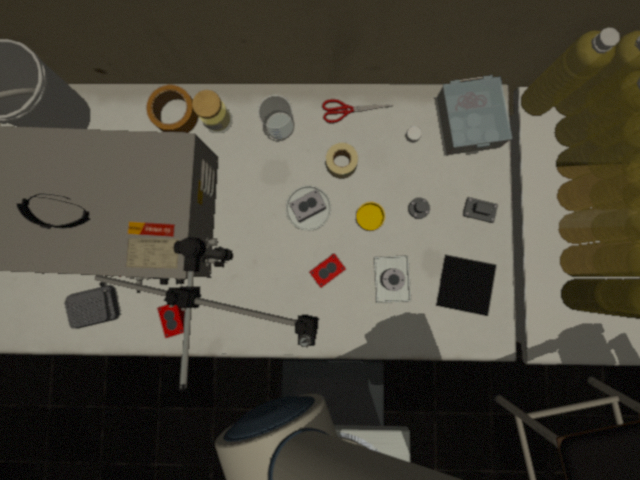

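View pics/side0.png

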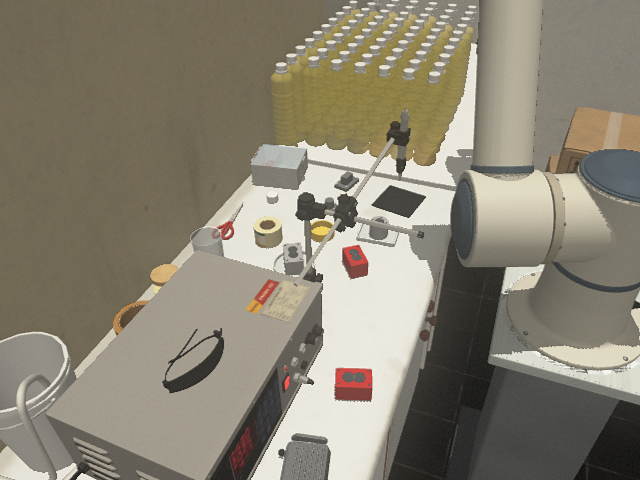

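The top view shows these candidates. The steel oblong housing is in the round tray at (308,208). Red look-alikes are at (327,270) and (171,320). The round housing is in the oblong tray at (392,279). The round cover is at (419,208), the oblong cover at (480,209), the mat at (466,285), the roll at (341,160) and the cap at (370,217). I choose the steel part in the round tray and will check it in a closer wrist view.

```bash
cat > h.py <<'E'
from rig import arm
import numpy as np, cv2
def ray(cal,uv,z):
    K,T=cal["intrinsics"],cal["cam_to_world"]
    d=T[:3,:3]@np.linalg.solve(K,[uv[0],uv[1],1.]); o=T[:3,3]
    return (o+d*(z-o[2])/d[2])[:2]
def R(yaw): # tool down, closing axis y at world angle yaw(deg)
    a=np.radians(yaw); y=np.array([np.cos(a),np.sin(a),0]); z=np.array([0,0,-1.]); return np.column_stack([np.cross(y,z),y,z])
def proj(cal,p):
    T=np.linalg.inv(cal["cam_to_world"]); c=T[:3,:3]@np.array(p)+T[:3,3]; q=cal["intrinsics"]@c; return q[:2]/q[2]
E
python3 - <<'E'
from h import *
c=arm.get_calibration("top")
for n,uv,z in [("rtray",(308,208),.003),("obody",(308,204),.043),("otray",(392,279),.003),("rbody",(393,279),.043),("rcov",(419,208),.02),("ocov",(480,209),.02),("mat",(466,285),.004),("roll",(341,160),.045),("cap",(370,217),.02),("boomtip",(308,330),.3),("boom2",(185,297),.35)]: print(n,ray(c,uv,z).round(3))
w=arm.get_calibration("wrist");p=arm.current_ee_pos();Rt=arm.current_tool_rot()
print(Rt.T@(w["cam_to_world"][:3,3]-p),Rt.T@w["cam_to_world"][:3,:3],w["intrinsics"][0])
s=arm.get_calibration("side")
for n,uv in (("tipS",(420,234)),("tipS z.3",(420,234))): print([ray(s,uv,z).round(3) for z in (.27,.32,.38)])
print(Rt)
for y in (0,45,90,135,180,-45,-90): 
    q=arm.solve_ik([.47,-.08,.33],R(y)); print(y,None if q is None else np.round(q))
E
```

```text
rtray [0.609 0.054]
obody [0.611 0.052]
otray [ 0.459 -0.125]
rbody [ 0.459 -0.122]
rcov [ 0.608 -0.18 ]
ocov [ 0.607 -0.308]
mat [ 0.448 -0.28 ]
roll [ 0.703 -0.015]
cap [ 0.588 -0.078]
boomtip [0.385 0.034]
boom2 [0.433 0.198]
[ 7.56553678e-02  1.68368032e-04 -1.94613420e-01] [[ 1.55919845e-03 -9.64400355e-01 -2.64441909e-01]
 [ 9.99998690e-01  1.38882981e-03  8.31216354e-04]
 [-4.34360540e-04 -2.64442859e-01  9.64401258e-01]] [394.62789529   0.         322.74628592]
[array([0.309, 0.181]), array([0.3  , 0.244]), array([0.288, 0.319])]
[array([0.309, 0.181]), array([0.3  , 0.244]), array([0.288, 0.319])]
[[ 8.97897739e-01  4.40203929e-01 -3.89502043e-04]
 [ 4.40204087e-01 -8.97897135e-01  1.04712413e-03]
 [ 1.11215387e-04 -1.11167078e-03 -9.99999376e-01]]
0 [-17.   9.  84.  -0.  87. -17.]
45 [-17.   9.  84.  -0.  87. -62.]
90 [ -17.    9.   84.   -0.   87. -107.]
135 [ -17.    9.   84.   -0.   87. -152.]
180 [-17.   9.  84.  -0.  87. 163.]
-45 [-17.   9.  84.  -0.  87.  28.]
-90 [-17.   9.  84.  -0.  87.  73.]
```

```bash
python3 - <<'E'
from h import *
A=[];b=[];P=[]
for x in (.4,.5,.6,.7):
  for z in (.02,.1,.2,.3):
    q=arm.solve_ik([x,-.2,z],R(0))
    if q is None: continue
    q=np.radians(q);s2,c2=np.sin(q[1]),np.cos(q[1]);s,c=np.sin(q[1]+q[2]),np.cos(q[1]+q[2])
    A+=[[1,0,s2,s,c],[0,1,c2,c,-s]];b+=[np.hypot(x,.2),z]
s,r,*_=np.linalg.lstsq(np.array(A),np.array(b),rcond=None);print("a,h,L1,L2,L3",s.round(3),r)
a,h,L1,L2,L3=s
for p in ([.61,.054,.02],[.61,.054,.1],[.61,.054,.16],[.61,.054,.25],[.46,-.125,.02]):
    q=np.radians(arm.solve_ik(p,R(0)));e=np.array([a+L1*np.sin(q[1]),L1*np.cos(q[1])]);t=q[1]+q[2]
    w=e+L2*np.array([np.sin(t),np.cos(t)])+L3*np.array([np.cos(t),-np.sin(t)])
    print(p,np.degrees(q).round(),"elbow r,z-rel",e.round(3),"wrist",w.round(3), "h(tcp)",h)
# compare real heights: joint z of TCP
E
```

```text
a,h,L1,L2,L3 [ 0.004 -0.118  0.594  0.384  0.117] [1.16109114e-06]
[0.61, 0.054, 0.02] [-1. 39. 88. -0. 53. -1.] elbow r,z-rel [0.377 0.463] wrist [0.613 0.138] h(tcp) -0.11810889035543748
[0.61, 0.054, 0.1] [-1. 33. 85. -0. 62. -1.] elbow r,z-rel [0.326 0.499] wrist [0.613 0.218] h(tcp) -0.11810889035543748
[0.61, 0.054, 0.16] [-1. 29. 81. -0. 70. -1.] elbow r,z-rel [0.292 0.52 ] wrist [0.613 0.278] h(tcp) -0.11810889035543748
[0.61, 0.054, 0.25] [-1. 24. 74. -0. 81. -1.] elbow r,z-rel [0.25  0.541] wrist [0.612 0.368] h(tcp) -0.11810889035543748
[0.46, -0.125, 0.02] [-22.  32. 108.  -0.  40. -22.] elbow r,z-rel [0.316 0.506] wrist [0.477 0.138] h(tcp) -0.11810889035543748
```

```bash
python3 - <<'E'
from h import *
from scipy.spatial.transform import Rotation as Ro
a,L1,L2,L3=.004,.594,.384,.117
# rotating tool about world axes at fixed TCP: wrist centre = p - d*z
def W(p,M):
    q=np.radians(arm.solve_ik(p,M));t=q[1]+q[2]
    return np.degrees(q).round(1),q[0],a+L1*np.sin(q[1])+L2*np.sin(t)+L3*np.cos(t),L1*np.cos(q[1])+L2*np.cos(t)-L3*np.sin(t)
p=[.55,-.2,.2]
for ang in (0,10,20,-10):
    M=Ro.from_euler('y',-ang,degrees=True).as_matrix()@R(0)
    print(ang,*W(p,M), M[:,2].round(3))
E
```

```text
0 [-25.8  24.6  82.2  -0.   73.2 -25.8] -0.45078729709871995 0.5849046949367707 0.31749254008921723 [ 0.  0. -1.]
10 [-28.9  20.   90.9   5.5  60.4 -31.3] -0.505193899728563 0.5239960030657671 0.31170719471560054 [ 0.174  0.    -0.985]
20 [-32.7  16.6  99.7  14.5  47.7 -41. ] -0.5711164053563884 0.4659761665490367 0.294706966573986 [ 0.342  0.    -0.94 ]
-10 [-23.3  29.9  73.5  -3.9  85.8 -22.7] -0.40656332795419564 0.6465969116342452 0.3118962215431347 [-0.174  0.    -0.985]
```

```bash
python3 - <<'E'
from h import *
arm.move_l([.30,-.30,.25],feed=.35)
arm.move_to([.53,-.12,.27],R(-90))
c=arm.get_calibration("wrist"); im=arm.snapshot("wrist")[:,:,::-1]; cv2.imwrite("pics/w1.png",im)
np.savez("w1.npz",**c); cv2.imwrite("pics/w1b.png",cv2.resize(im,(800,600),interpolation=cv2.INTER_CUBIC)); print(arm.current_t(),arm.current_ee_pos())
E
```

```text
2.1917 [ 0.52944857 -0.12129068  0.26968702]
```

View pics/w1b.png

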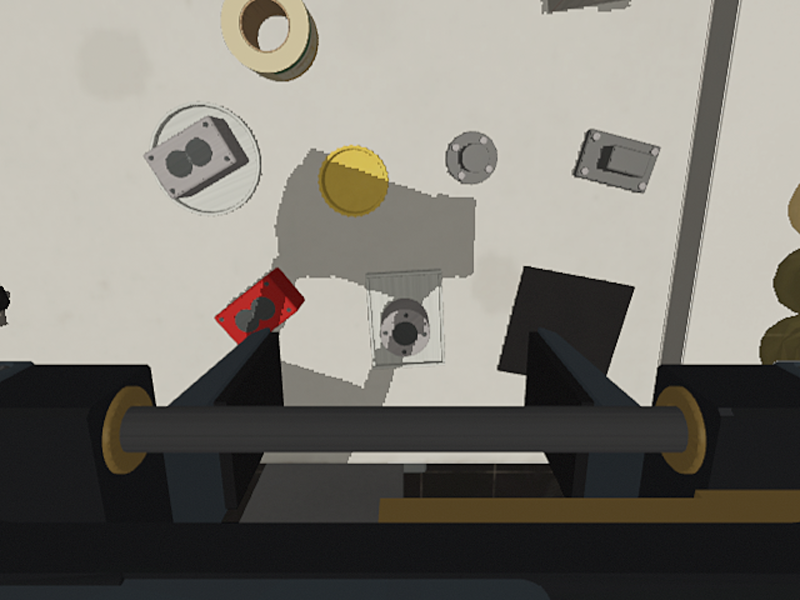

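Wrist view in 800x600 pixels: the steel oblong housing with its two dark bores is in the round tray at (195,158). The red look-alike is at (258,308). The round housing is at (404,328) in the oblong tray. The round cover is at (471,157), the oblong cover at (617,160) and the cap at (354,180). One close crop mosaic will confirm the choice and give the corners.

```bash
python3 - <<'E'
from h import *
im=cv2.imread("pics/w1.png")
# native px crops 100x75 x4
rects=[(108,72),(440,90),(330,88),(276,212)]
t=[cv2.resize(im[y:y+75,x:x+100],(400,300),interpolation=cv2.INTER_CUBIC) for x,y in rects]
cv2.imwrite("pics/m1.png",np.vstack([np.hstack(t[:2]),np.hstack(t[2:])]))
E
```

```text
(no output)
```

View pics/m1.png

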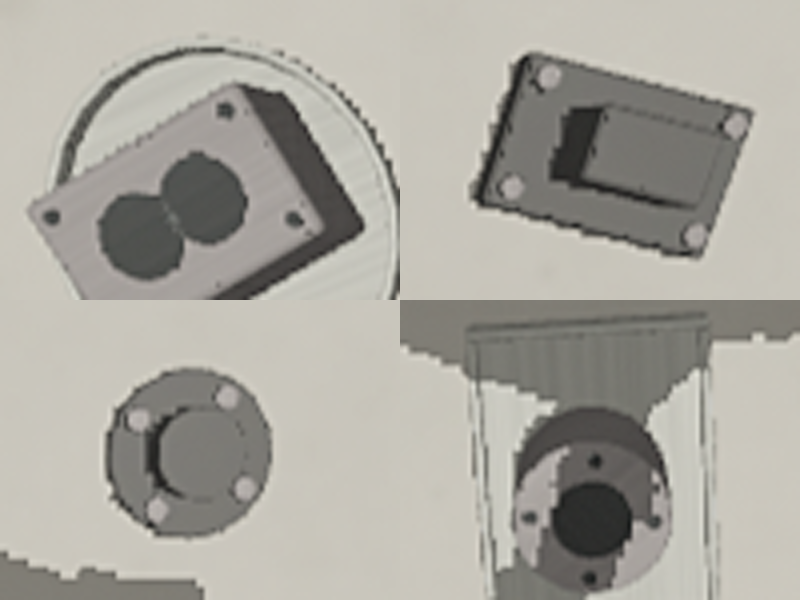

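The choice is confirmed: bare steel block with two dark bores, not red. Its top corners are at native (115,124.5), (167,93), (189,129.5).

```bash
python3 - <<'E'
from h import *
c=dict(np.load("w1.npz")); r=lambda u,z:ray(c,u,z)
ob=[r(u,.043) for u in((115,124.5),(167.25,93.25),(189.25,129.5),(131,160))]
print("ob c",(ob[0]+ob[2])/2,(ob[1]+ob[3])/2,"len",np.linalg.norm(ob[1]-ob[0]),np.linalg.norm(ob[2]-ob[1]),"ang",np.degrees(np.arctan2(*(ob[0]-ob[1])[::-1])),np.degrees(np.arctan2(*(ob[1]-ob[2])[::-1])))
sc=[r((440+(x-400)/4,90+y/4),.011) for x,y in((550,77),(736,125),(695,236),(511,186))]
print("ocov",np.mean(sc,0),"ang",[np.degrees(np.arctan2(*d[::-1])) for d in(sc[0]-sc[1],sc[3]-sc[2],sc[0]-sc[3],sc[1]-sc[2])])
sc=[r((440+(x-400)/4,90+y/4),.01) for x,y in((530,52),(753,110),(700,258))];print(" corners c",(sc[0]+sc[2])/2,np.linalg.norm(sc[0]-sc[1]),np.linalg.norm(sc[2]-sc[1]))
print("rcov",r((378,126.4),.011), "edge diam",np.linalg.norm(r((356.3,126),.01)-r((398,126),.01)))
print("rbody",r((324,266.75),.043))
ot=[r(u,.01) for u in((293,218.75),(353,215.75),(354.4,288.8),(300,292.8))]
print("otray",np.mean(ot,0),[np.linalg.norm(ot[i]-ot[i-1]).round(4) for i in range(4)],[np.degrees(np.arctan2(*(ot[i]-ot[j])[::-1])) for i,j in((0,3),(1,2),(0,1))])
print("rtray",r((163.2,127),.01))
m=[r((u/1.25,v/1.25),.004) for u,v in((525,266),(634,288),(607,376),(498,371))];print("mat",m)
print("cap",r((354/1.25,180/1.25),.02),"roll",r((266/1.25,32/1.25),.045))
t=arm.get_calibration("top")
E
```

```text
ob c [0.60964237 0.05396251] [0.60930231 0.05754084] len 0.06415212540395573 0.039830571605835266 ang 118.0663231217853 28.46616463647878
ocov [ 0.60818204 -0.31227454] ang [np.float64(76.62459279981529), np.float64(75.7003302848951), np.float64(-15.166235049495553), np.float64(-13.98375801382661)]
 corners c [ 0.60815105 -0.310825  ] 0.06461013522562217 0.04091935154323026
rcov [ 0.61092973 -0.18194991] edge diam 0.04610013585042205
rbody [ 0.4583812  -0.12259213]
otray [ 0.46186017 -0.12404243] [np.float64(0.094), np.float64(0.0706), np.float64(0.0921), np.float64(0.0675)] [np.float64(4.221730094576013), np.float64(2.3150773046817927), np.float64(92.99434603687521)]
rtray [0.60999423 0.05548493]
mat [array([ 0.51255785, -0.23651958]), array([ 0.49117541, -0.34269851]), array([ 0.39957838, -0.32689417]), array([ 0.40489821, -0.21650011])]
cap [ 0.59218537 -0.07775283] roll [ 0.70311456 -0.01552075]
```

```bash
cat >> h.py <<'E'
ZT=.15
def go(xy,z,yaw,feed=.3): arm.move_l([*xy,z],R(yaw),feed=feed)
def pick(xy,z,yaw,zt=ZT):
    go(xy,z+.05,yaw); go(xy,z,yaw,.1); arm.grip(.0)
    print("grip w",arm.current_width(),"F",arm.current_grasp_force(),"tcp",arm.current_ee_pos().round(4))
    go(xy,zt,yaw,.2); print("lift w",arm.current_width(),"f",arm.current_force().round(1),"t",arm.current_t())
def place(xy,z,yaw,opening,zt=ZT,up=None):
    go(xy,z+.03,yaw,.25); go(xy,z,yaw,.06); print("down f",arm.current_force().round(1),"tcp",arm.current_ee_pos().round(4))
    arm.grip(opening); go(xy,zt,yaw,.25); print("placed t",arm.current_t(),"w",arm.current_width())
E
python3 - <<'E'
from h import *
arm.move_to([.458,-.123,ZT],R(-90))
pick([.458,-.123],.014,-90)
arm.move_l([.447,-.28,ZT],R(-90),feed=.25)
place([.447,-.28],.0155,-90,.09)
cv2.imwrite("pics/s2.png",arm.snapshot("side")[:,:,::-1])
E
```

```text
grip w 0.04404337961810063 F 30.00056162942201 tcp [ 0.458  -0.1229  0.014 ]
lift w 0.04416383167760994 f [-0.7 -0.2 -3.6] t 5.5167
down f [ 0.3 -0.2 -4.6] tcp [ 0.4468 -0.2799  0.0151]
placed t 9.0417 w 0.09008267358571355
```

View pics/s2.png

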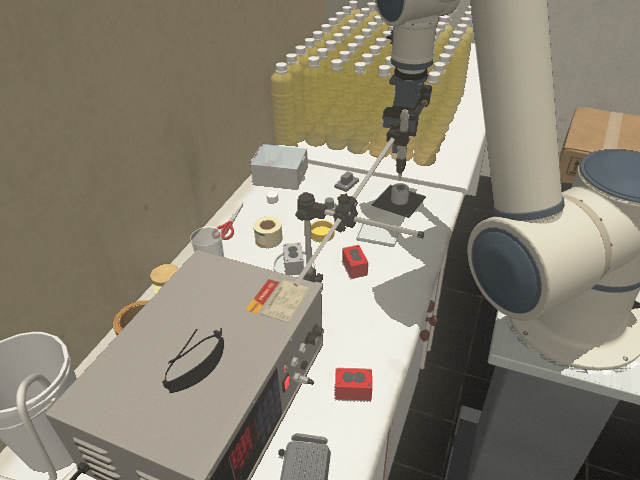

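The round housing stands upright on the mat at (400,192). Next I move the oblong housing.

```bash
python3 - <<'E'
from h import *
Y=-151.7
arm.move_l([.56,-.14,ZT],R(-110),feed=.3)
arm.move_l([.6095,.055,ZT],R(Y),feed=.25)
print(np.round(arm.current_joint_positions()))
pick([.6095,.055],.014,Y)
arm.move_l([.58,-.09,ZT],R(-110),feed=.25)
arm.move_l([.461,-.124,ZT],R(-87),feed=.2)
place([.461,-.124],.0145,-87,.062)
# look from above-right
arm.grip(.09)
arm.move_to([.53,-.13,.27],R(-90))
c=arm.get_calibration("wrist"); im=arm.snapshot("wrist")[:,:,::-1]; cv2.imwrite("pics/w2.png",im); np.savez("w2.npz",**c)
cv2.imwrite("pics/w2b.png",cv2.resize(im[:310],(800,388),interpolation=cv2.INTER_CUBIC)); print(arm.current_t())
E
```

```text
[ -1.  30.  82.  -0.  69. 151.]
grip w 0.041559473275797766 F 29.994158148765564 tcp [0.6095 0.055  0.014 ]
lift w 0.041591622820122916 f [ 0.  -0.1 -6.6] t 13.5917
down f [-0.4  0.5 -6.2] tcp [ 0.4608 -0.1239  0.0142]
placed t 17.7583 w 0.06237519017716944
19.025
```

View pics/w2b.png

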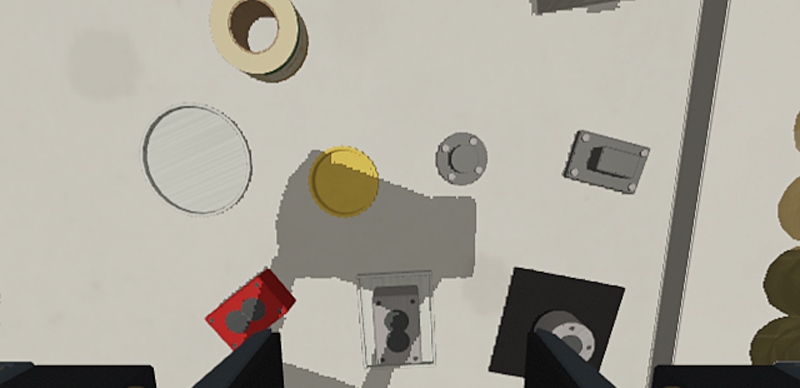

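The oblong housing sits in its tray, with its top centred near (397,335). The round tray is empty at (196.5,159.5), and the roll and cap have not moved. The round housing goes next.

```bash
python3 - <<'E'
from h import *
c=dict(np.load("w2.npz")); rt=ray(c,(196.5/1.25,159.5/1.25),.01); print(rt)
assert np.linalg.norm(rt-[.61,.055])<.008
arm.move_l([.447,-.28,ZT],R(-90),feed=.3)
pick([.447,-.28],.0152,-90)
arm.move_l([.57,-.12,ZT],R(-110),feed=.25)
arm.move_l([*rt,ZT],R(-120),feed=.25)
place(rt,.0145,-120,.085)
arm.move_l([.55,-.12,.2],R(-90),feed=.35)
arm.move_to([.47,-.11,.27],R(-90))
c=arm.get_calibration("wrist"); im=arm.snapshot("wrist")[:,:,::-1]; cv2.imwrite("pics/w3.png",im); np.savez("w3.npz",**c)
for p in ([*rt,.043],[.461,-.124,.043]): print(proj(c,p))
cv2.imwrite("pics/w3b.png",cv2.resize(im[:310],(800,388),interpolation=cv2.INTER_CUBIC)); print(arm.current_t())
E
```

```text
[0.609933   0.05368569]
grip w 0.04406381628204122 F 30.00018081162125 tcp [ 0.447  -0.28    0.0152]
lift w 0.043814344753535024 f [-0.1  0.1 -5.1] t 22.5583
down f [ 0.1 -1.  -4.1] tcp [0.6096 0.0537 0.0141]
placed t 27.0667 w 0.08514066042308288
[158.25820496  64.45867568]
[336.44054142 212.99010676]
28.4833
```

View pics/w3b.png

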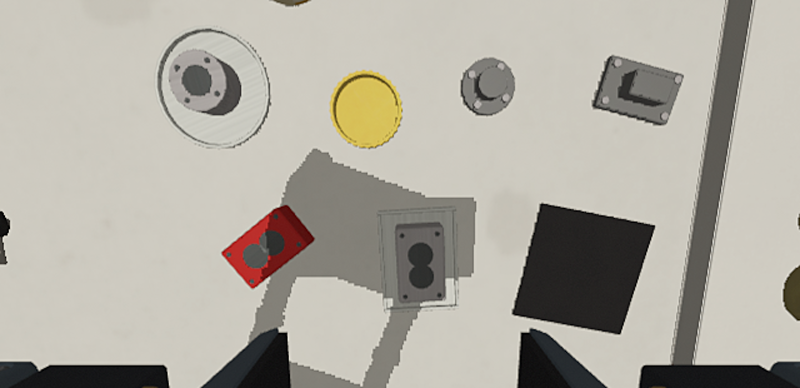

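Both housings stand in their own trays: round top at (196,80), oblong top at (420,263). One zoom will refine the centres for the covers.

```bash
python3 - <<'E'
from h import *
im=cv2.imread("pics/w3.png")
rects=[(112,25),(460,35),(340,35),(290,172)]
t=[cv2.resize(im[y:y+75,x:x+100],(400,300),interpolation=cv2.INTER_CUBIC) for x,y in rects]
cv2.imwrite("pics/m3.png",np.vstack([np.hstack(t[:2]),np.hstack(t[2:])]))
E
```

```text
(no output)
```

View pics/m3.png

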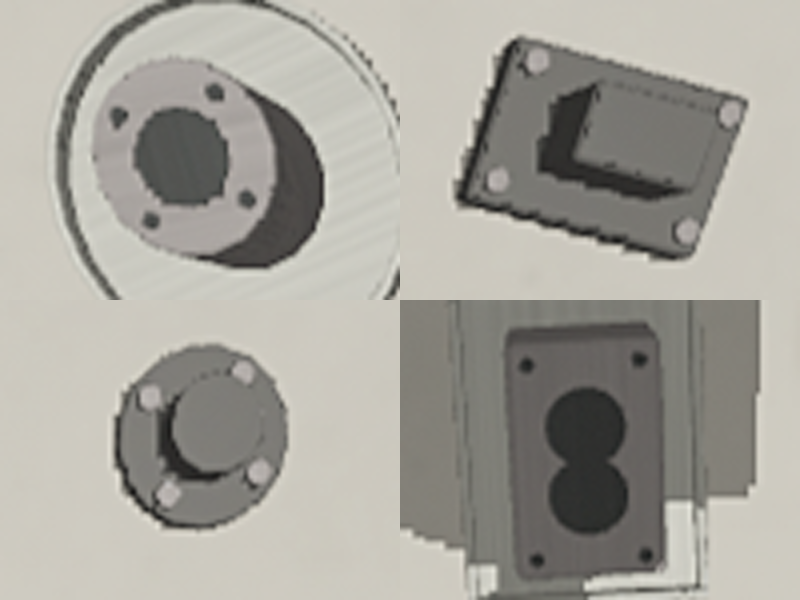

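```bash
python3 - <<'E'
from h import *
c=dict(np.load("w3.npz"))
def pts(off,dx,dy,l,z): return np.array([ray(c,(off[0]+(x-dx)/4,off[1]+(y-dy)/4),z) for x,y in l])
rb=pts((112,25),0,0,((119,117),(214,92),(247,199),(151,220)),.043).mean(0)
ob=pts((290,172),400,300,((526,364),(640,359),(646,555),(537,560)),.043)
oc=pts((460,35),400,0,((537,61),(731,112),(687,232),(498,180)),.011)
rc=pts((340,35),0,300,((243,371),(149,397),(259,471),(169,493)),.011).mean(0)
an=lambda d:np.degrees(np.arctan2(d[1],d[0]))
ao=an(ob[0]-ob[3]+ob[1]-ob[2]); ac=an(oc[0]-oc[1]+oc[3]-oc[2]); obc,occ=ob.mean(0),oc.mean(0)
print("rb",rb,"ob",obc,ao,"oc",occ,ac,"rc",rc)
assert np.linalg.norm(obc-[.461,-.124])<.006 and np.linalg.norm(occ-[.608,-.311])<.006 and abs(ao-3)<5 and abs(ac-76)<4
np.savez("p.npz",rb=rb,rc=rc,obc=obc)
arm.grip(.06)
arm.move_l([.56,-.25,.17],R(-45),feed=.3)
pick(occ,.0125,ac-90)
arm.move_l([*obc,ZT],R(ao-90),feed=.25)
place(obc,.0558,ao-90,.06)
E
```

```text
rb [0.6100206  0.05422806] ob [ 0.46178315 -0.12440849] 3.099464826162766 oc [ 0.60844377 -0.31233188] 76.51488773087466 rc [ 0.61150663 -0.18177981]
grip w 0.00014417383184842704 F 0.0 tcp [ 0.6084 -0.3124  0.0125]
lift w 0.0005013861410830742 f [ 0.1  0.1 -0.9] t 33.2
down f [-0.9 -0.3 -0. ] tcp [ 0.4617 -0.1244  0.0557]
placed t 37.2167 w 0.0601600706009662
```

The fingers closed on nothing, so I look before trying again.

```bash
python3 - <<'E'
from h import *
arm.move_to([.50,-.2,.25],R(-90))
c=arm.get_calibration("wrist"); im=arm.snapshot("wrist")[:,:,::-1]; cv2.imwrite("pics/w4.png",im); np.savez("w4.npz",**c)
print(arm.current_width(),arm.current_t(),arm.current_ee_pos())
cv2.imwrite("pics/w4b.png",cv2.resize(im[:310],(800,388),interpolation=cv2.INTER_CUBIC))
E
```

```text
0.06005424264404176 37.85 [ 0.49907526 -0.19936899  0.24835079]
```

View pics/w4b.png

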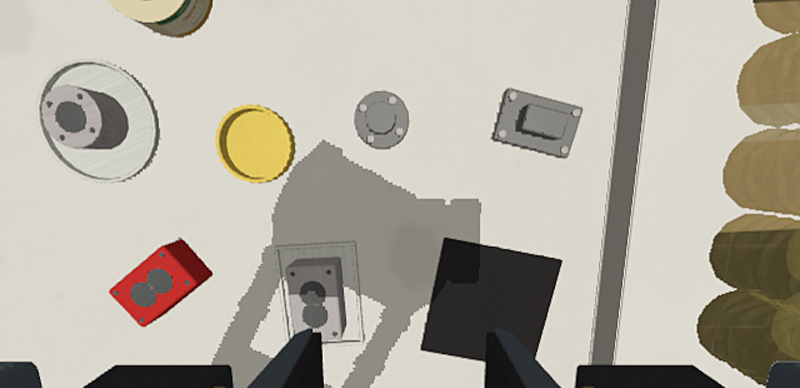

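```bash
python3 - <<'E'
from h import *
c=dict(np.load("w4.npz")); im=cv2.imread("pics/w4.png")
print([ray(c,(u/1.25,v/1.25),.01).round(4) for u,v in((506,88),(582,103),(568,158),(493,140))], "ctr",ray(c,(537/1.25,122.5/1.25),.01))
print("rcov",ray(c,(382/1.25,120/1.25),.01))
a=[cv2.resize(im[60:135,x:x+100],(400,300),interpolation=cv2.INTER_CUBIC) for x in (385,260)]
s=arm.snapshot("side")[:,:,::-1]; a.append(cv2.resize(s[165:240,310:410],(400,300),interpolation=cv2.INTER_CUBIC))
a.append(cv2.resize(im[182:257,200:300],(400,300),interpolation=cv2.INTER_CUBIC))
cv2.imwrite("pics/m4.png",np.vstack([np.hstack(a[:2]),np.hstack(a[2:])]))
E
```

```text
[array([ 0.6352, -0.283 ]), array([ 0.6239, -0.346 ]), array([ 0.5805, -0.3384]), array([ 0.5949, -0.2744])] ctr [ 0.60871902 -0.31021526]
rcov [ 0.61054867 -0.18178592]
```

View pics/m4.png

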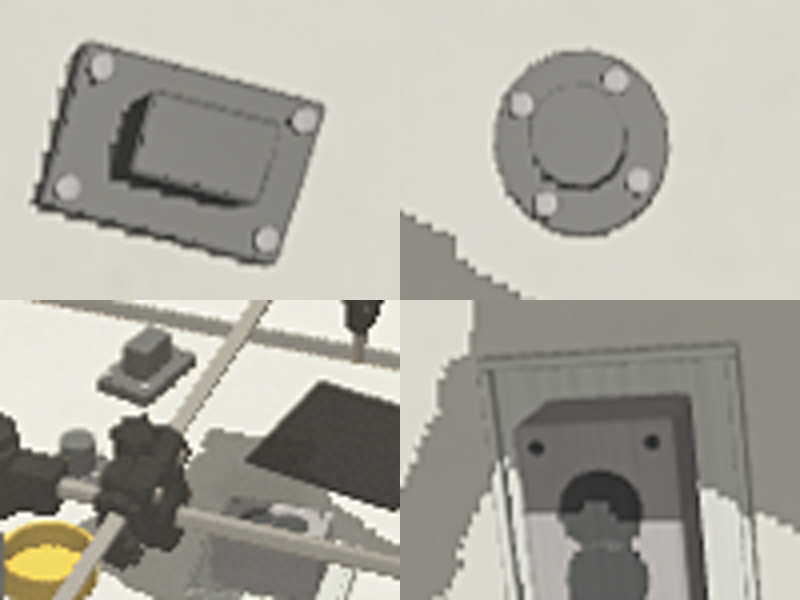

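The cover and its bar have not moved from (0.6085,-0.311), so the pads passed without contact. I try again in stages and look mid-grip.

```bash
python3 - <<'E'
from h import *
xy=[.6085,-.3115]; Y=-13.5
arm.move_l([.56,-.25,.17],R(-45),feed=.3); go(xy,.07,Y)
ims=[]
def snap(): ims.append(cv2.resize(np.ascontiguousarray(arm.snapshot("wrist")[:,:,::-1]),(400,300)))
go(xy,.0115,Y,.1); snap()
print("f",arm.current_force().round(2),arm.current_ee_pos().round(4))
for w in (.024,.016,0.0):
    arm.grip(w); print(w,arm.current_width(),arm.current_grasp_force(),arm.current_force().round(2)); 
    snap()
cv2.imwrite("pics/m5.png",np.vstack([np.hstack(ims[:2]),np.hstack(ims[2:])])); print(arm.current_t())
E
```

```text
f [0.01 0.28 1.15] [ 0.609  -0.3118  0.0123]
0.024 0.024081652944077037 0.0 [ 0.26  0.23 -0.81]
0.016 0.015842090002839322 0.0 [ 0.51 -0.48  0.43]
0.0 0.00036181893596452867 0.0 [-0.28 -0.94 -0.08]
41.9583
```

View pics/m5.png

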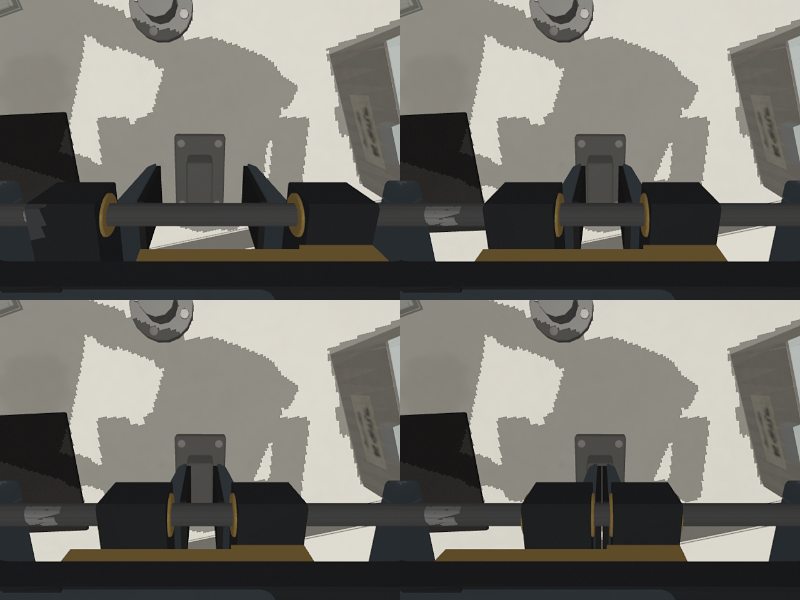

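The fingers straddle the bar, yet they close right through with no force. A gentle touch from above with closed fingers will show where contact really begins.

```bash
python3 - <<'E'
from h import *
xy=[.6085,-.3115]; Y=-13.5
cv2.imwrite("pics/sideclosed.png",arm.snapshot("side")[:,:,::-1])
arm.grip(.06); go(xy,.05,Y,.15); arm.grip(0.0); arm.sleep(.2)
f0=arm.current_force()[2]
for z in np.arange(.044,.0095,-.003):
    go(xy,z,Y,.04); f=[]
    for _ in range(3): arm.sleep(.02); f.append(arm.current_force()[2])
    f=np.mean(f)-f0
    print(round(z,4),arm.current_ee_pos()[2].round(4),round(f,2))
    if abs(f)>4: break
go(xy,.06,Y,.15); arm.grip(.06); print(arm.current_t())
E
```

```text
0.044 0.0438 0.65
0.041 0.0409 0.7
0.038 0.0379 1.01
0.035 0.0349 0.67
0.032 0.0319 0.59
0.029 0.0289 0.35
0.026 0.0259 0.84
0.023 0.0229 0.67
0.02 0.0199 0.8
0.017 0.0169 0.85
0.014 0.0139 0.74
0.011 0.0109 0.63
49.7167
```

```bash
python3 - <<'E'
import cv2
s=cv2.imread("pics/sideclosed.png"); cv2.imwrite("pics/sc.png",cv2.resize(s[110:230,290:450],(800,600),interpolation=cv2.INTER_CUBIC))
E
```

```text
(no output)
```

View pics/sc.png

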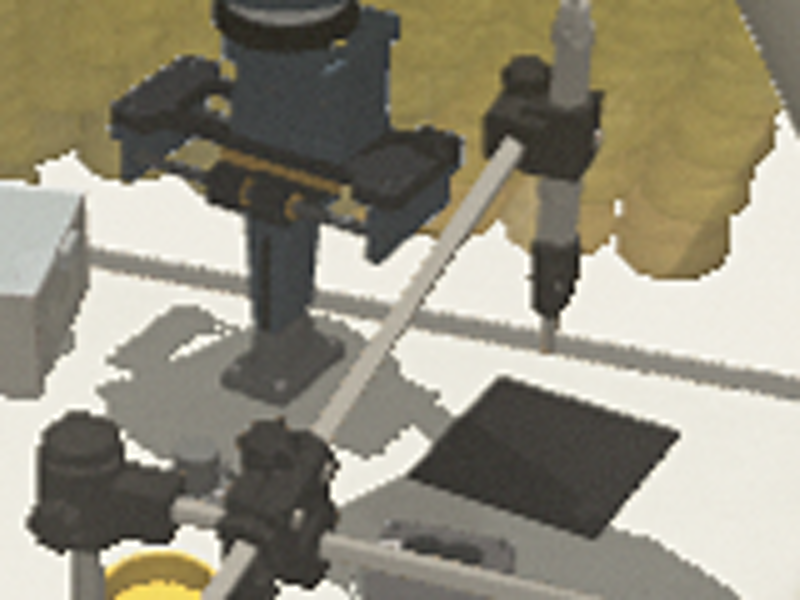

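The fingers visibly sink into the bar without contact, so the grip bar cannot be held. I grip the plate itself by its 42 mm sides instead, with the tips 2.5 mm above its underside.

```bash
python3 - <<'E'
from h import *
xy=[.6085,-.3118]; Y=-13.5; p=np.load("p.npz"); obc=p["obc"]
arm.grip(.075); go(xy,.03,Y,.2); go(xy,.0028,Y,.06); arm.grip(0.0)
w=arm.current_width(); print(w,arm.current_grasp_force(),arm.current_ee_pos())
if w>.03:
    go(xy,.1,Y,.15); w=arm.current_width(); print("lift",w,arm.current_force().round(2))
    if w>.03:
        go(xy,ZT,Y); arm.move_l([*obc,ZT],R(-86.9),feed=.22); place(obc,.0463,-86.9,.062)
print(arm.current_t(),arm.current_width())
E
```

```text
0.019399610222575508 30.000095665454865 [ 0.60844317 -0.31178509  0.0027877 ]
51.9417 0.019399610222575508
```

It gripped the bar (0.0194 m, 30 N): the last ~2 cm of the fingertips evidently doesn't collide with anything, so the pads needed to be lower. I carry on from this grasp.

```bash
python3 - <<'E'
from h import *
xy=[.6085,-.3118]; Y=-13.5; p=np.load("p.npz"); obc=p["obc"]
go(xy,.1,Y,.12); w=arm.current_width(); print("lift",w,arm.current_grasp_force(),arm.current_force().round(2))
assert w>.015
go(xy,ZT,Y); arm.move_l([*obc,ZT],R(-86.9),feed=.22); print(arm.current_width())
place(obc,.0463,-86.9,.06)
E
```

```text
lift 0.01964077396375942 29.9998739361763 [-0.13  0.04 -1.11]
0.019509377984018788
down f [-0.6 -0.3  0.4] tcp [ 0.4616 -0.1243  0.0459]
placed t 57.075 w 0.059854452234913647
```

```bash
python3 - <<'E'
from h import *
p=np.load("p.npz"); rb=p["rb"]; rc=np.array([.611,-.1818])
arm.move_l([.54,-.16,.17],R(-90),feed=.3); arm.move_l([*rc,ZT],R(-90),feed=.3)
pick(rc,.0028,-90)
assert arm.current_width()>.018
arm.move_l([*rb,ZT],R(-90),feed=.22); print(arm.current_width())
place(rb,.0463,-90,.06)
arm.move_l([.55,-.12,.2],R(-90),feed=.35); arm.move_to([.47,-.11,.27],R(-90))
c=arm.get_calibration("wrist"); im=arm.snapshot("wrist")[:,:,::-1]; cv2.imwrite("pics/w6.png",im); np.savez("w6.npz",**c)
a=cv2.resize(im[:310],(800,388),interpolation=cv2.INTER_CUBIC)
b=[cv2.resize(im[y:y+80,x:x+160],(400,200),interpolation=cv2.INTER_CUBIC) for x,y in ((80,20),(260,170))]
cv2.imwrite("pics/w6b.png",np.vstack([a,np.hstack(b)])); print(arm.current_t())
for q in ([*rb,.053],[*p["obc"],.053]): print((proj(c,q)).round(1))
E
```

```text
grip w 0.02148571914721332 F 30.000319182872772 tcp [ 0.611  -0.1818  0.0029]
lift w 0.02108142982621084 f [-0.7  0.7 -1. ] t 60.6167
0.021128929970476006
down f [-0.9 -0.2 -0.6] tcp [0.6098 0.0543 0.0459]
placed t 64.2417 w 0.060122988741065427
65.4917
[153.5  62.3]
[337.2 214. ]
```

View pics/w6b.png

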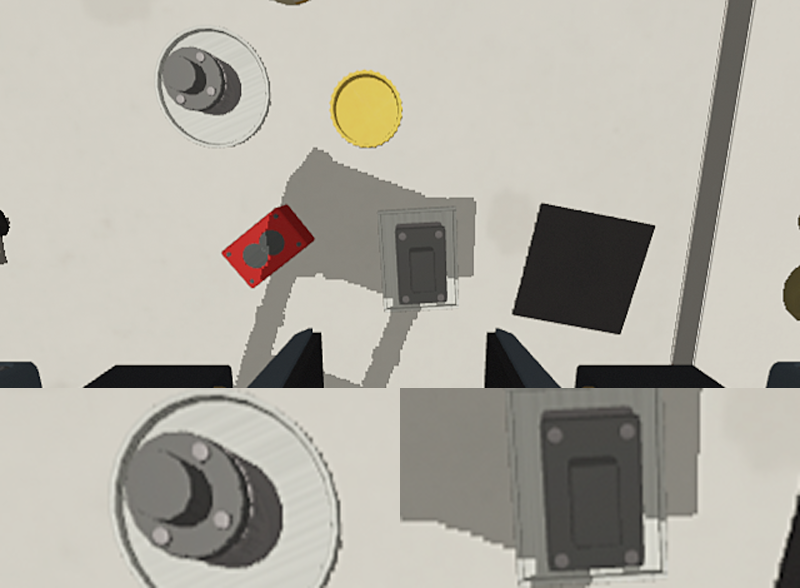

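Final check: the oblong cover's centre is at native (337.3,213.3) against an expected (337.2,214.0). The round cover is at (152.4,62.6) against (153.5,62.3). Both are flat and aligned within about 2 mm, and the cap has not moved. Handing in.

```bash
python3 -c "
from rig import arm
print(arm.sign_off(),arm.current_t())"
```

```text
the job is handed in; nothing more can be done
the job is handed in; nothing more can be done
```

The housings are swapped and both covers are on, within about 2 mm by the last picture; I handed in at about 66 s, with no verdict shown. The first grip on the oblong cover closed on nothing because the simulated fingertips pass through objects for their last 2 cm or so, so I gripped both covers by their knobs with the fingertips lower, inside the cover plates.

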